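Pack the tool case, close its lid and bar it

ROBOT

A 6-joint arm with a two-finger parallel gripper is mounted at the origin on a cart in front of the work surface, level with it; the furniture and walls round the work are solid. World frame = base frame: x ahead of the robot, y to its left, z up, the work surface at z = 0. Lengths are in mm, angles in rad, forces in N, time in s.
With the tool pointing down it reaches from about 400 to 925 mm from the base axis. Payload 3.4 kg.
Tool frame: the origin (TCP) lies midway between the tips of the shut fingers; the grasp point (between the pads) lies 19 mm behind it; z points along the fingers, y is the line along which they close (so a half turn about z gives the same grasp; the last joint's range is limited). The gripper opens to 85 mm and grips with 20 to 120 N. Pads are 22 mm wide; open, the fingers measure 114 mm over their backs; the gripper's body (76 mm by 85 mm) begins 54 mm behind the grasp point. The pads swing forward as they close: fully open they stand 13 mm farther back than shut.
Start: joints at [1.075, 0.307, 1.506, -0, 1.328, -0.073], TCP at [235.954, 524.363, 231.305] pointing down, gripper open.
Joint ranges: [-3.12, 3.12], [-1.05, 2.28], [0.14, 2.33], [-1.42, 4.57], [0.1, 2.73], [-2.68, 2.68]. Speed limits (rad/s): [2.57, 2.57, 3.14, 3.14, 3.14, 3.14].

INTERFACE

Orientations are given as a unit quaternion [w, x, y, z].
In Python, from bench import readout, grab_frame, workorder gives the robot as it stands. The module is installed in compiled form; this text tells all that it offers.
- The arm moves only by the shell command python3 -m crank 'ROWS'. ROWS is JSON, a list that holds one entry, the list of rows, each a list of 5 numbers: the shift along the world's x, y, z in m, then the turn about the world's z in rad, then the finger opening in m, from 0 to 0.0854. A call has 1 to 8 rows; each row is the pose to reach, as a shift and turn from the pose commanded when the call began; what a row does not reach only later rows make up. A row lasts 1/8 s, in which the tool goes at most 62.5 mm and 10.7 degrees, less where a joint would pass 70% of its speed; a pose out of reach is approached as far as the arm can. A call with a gripper value outside its range is refused whole. The fingers move at their own pace and stop on an object; the grip force is fixed at half the most. Time passes only in rows, so rows that repeat a pose let the fingers close. It gives the time, the measured TCP pose, the force, the opening and the grip force at its end, in the units of the state.
- readout.state(): the state, without advancing time (a new reading comes with each control period).
- grab_frame(name): name is "scene" or "top" or "wrist"; returns a dict with "img" (384x512x3 uint8, red, green, blue), "fx", "fy", "cx", "cy" (pixels), "origin" and "orientation" of the camera in the world. Camera axes: x right, y down, z forward; pixel columns grow to the right and rows downward; lengths in mm; the calibration is good to about 2 mm. The wrist camera is an equidistant fisheye: a pixel r from the principal point sees the ray r / f radians off the axis. A picture is of the moment at which its call begins. There is no depth.
- workorder.job_done(): hands the job in; it is judged then, once.
The state is a dict: "time_s": time; "q": joint angles; "qvel": joint speeds; "joint_torque": joint torques, N m; "tcp_pos": TCP position; "tcp_rot": TCP orientation; "force": force on the tool from outside, world axes, zero at the start; "torque": the same for the moment, N m; "width": finger opening in mm; "finger_force": force on a finger pad.
Only numpy, scipy, OpenCV 4.12 (cv2) and the standard library are available. Lean on these libraries where they do the work, as an engineer would, in place of code of your own. Each camera call takes 0.05 s, during which the arm holds its last target. There are 200 camera calls.

TASK

Put the bur block (burs upright) and the sanding block flat into the open grey tool case, one in each bay, setting them down gently. Then close the blue lid fully and lay the locking bar across it, grip upward and roughly centred, so that it rests down in both side saddles. Leave everything else on the bench where it stands.

Things in the scene. Friction and masses are not known exactly. Their poses are not given: they have to be found in the camera images.
- tool_case: open grey tool case fixed to the bench: outside 130 (its x) x 190 (its y) x 62 mm high, origin at the centre of its underside, x towards its rear where the lid is hinged, y to its left, z up. Walls 5 mm, floor 4 mm; a divider 4 mm thick and 40 mm high along x at y = 0 makes two bays, each 120 mm (x) by 88 mm (y). Outside each end wall stands a dark steel saddle (a U open at the top)
- case_lid (a joint): angle of the blue lid of the case: 0 shut, about 1.57 upright, 1.9 fully open; a stiff hinge, the lid stays where it is left. The lid is a plate 130 mm (hinge to front) x 190 x 6 mm with a tab 50 mm wide that sticks out 15 mm in the middle of its front; shut, its top is 68.5 mm above the bench
- lid_hinge (a point): middle of the hinge line, at the top of the case's rear wall (62.5 mm above the bench), which runs along the case's y; on the inner face of the lid
- lid_edge (a point): middle of the lid's front edge on its outer face, 130 mm from the hinge (without the tab); moves with the lid
- saddle_left (a point): middle of the floor of the left saddle (case frame 0, 112, 70.5 mm): slot 30 mm wide along the case's x at its floor and flared, cheeks 20 mm high, 18 mm thick along y
- saddle_right (a point): the same for the right saddle (case frame 0, -112, 70.5 mm)
- bay_left (a point): middle of the floor of the left bay (case frame 0, 46, 4 mm)
- bay_right (a point): middle of the floor of the right bay (case frame 0, -46, 4 mm)
- locking_bar: steel locking bar with black ends, 18 (its x) x 290 (its y) x 12 mm (z), 0.14 kg, with a red grip block 16 x 50 x 25 mm (x, y, z) on the middle of its top, so 37 mm high in all; origin at the centre of its underside
- bur_block: wooden block 28 (x) x 70 (y) x 22 mm with a row of upright red and white burs, 52 mm high with them; 0.07 kg; take it by the wood across its 28 mm; origin at the centre of its underside
- sanding_block: wooden sanding block with brown abrasive paper round its lower part, 38 (x) x 68 (y) x 25 mm; 0.06 kg; origin at the centre of its underside
- paste_jar: screw-top jar, white with a blue lid, 55 mm across, 54 mm high; origin at the centre of its underside; a bystander
- body_ivory: ivory hollow plastic cup-like body, 76 x 68 mm, 104 mm high; origin at the centre of its underside; a bystander
- body_black1: black hollow cup-like body, 71 x 69 mm, 110 mm high; origin at the centre of its underside; a bystander
- body_black4: black hollow cup-like body, 76 x 69 mm, 110 mm high; origin at the centre of its underside; a bystander
- tape_2: roll of tan tape lying flat, 94 mm across, 25 mm high; origin at the centre of its underside; a bystander
There are look-alikes about, which are no part of the job. What is shaped like the bur_block but purple is not meant.

How it is judged:
By the outcome, as a careful person would: the job done as asked, in the order asked, and still so for the second after the job is handed in, with the robot touching nothing.
It also fails if it takes over 72 s, if anything falls off the work surface, if the arm or the gripper's body presses on something with over 40 N, if the wrist force passes 120 N, or if a joint passes its speed limit or range.

## Working session

There is one attempt and no reset: what is moved stays moved. The work goes in short steps, Python scripts to look and compute and a shell command to move; the robot and the scene stay as the last step left them, time stands still between calls to the robot, and variables do not carry over. Pictures are saved under pics/ and viewed, at most 10 in all, crops included, and the job is handed in when it is done.

```bash
mkdir -p pics; cat > h.py <<'E'
import numpy as np, cv2
from bench import readout, grab_frame
from scipy.spatial.transform import Rotation as R
def rot(q): return R.from_quat([q[1],q[2],q[3],q[0]])
def save(f,n): cv2.imwrite('pics/'+n,cv2.cvtColor(f['img'],cv2.COLOR_RGB2BGR))
def ray(f,u,v,fish=False):
    x=(u-f['cx'])/f['fx'];y=(v-f['cy'])/f['fy']
    if fish:
        r=np.hypot(x,y); d=np.array([x/r*np.sin(r),y/r*np.sin(r),np.cos(r)]) if r>0 else np.array([0,0,1.])
    else: d=np.array([x,y,1.])
    return np.array(f['origin']),rot(f['orientation']).apply(d/np.linalg.norm(d))
def plane(f,u,v,z,fish=False):
    o,d=ray(f,u,v,fish); return o+d*(z-o[2])/d[2]
def tri(r1,r2):
    (a,d),(b,e)=r1,r2
    s=np.linalg.lstsq(np.stack([d,-e],1),b-a,rcond=None)[0]
    p,q=a+d*s[0],b+e*s[1]; return (p+q)/2,np.linalg.norm(p-q)
E
python3 - <<'E'
from h import *
import pickle
F={n:grab_frame(n) for n in('scene','top','wrist')}
pickle.dump(F,open('F0.pkl','wb'))
for n,f in F.items(): save(f,n+'0.png'); print(n,f['fx'],f['cx'],f['cy'],np.round(f['origin']),np.round(rot(f['orientation']).as_matrix(),2).tolist())
a=np.hstack([F['scene']['img'],F['top']['img']])
s=readout.state();print(s)
E
```

```text
scene 391.20128010621727 261.24611382745576 192.86582366739412 [-566. -465.  983.] [[0.44, -0.57, 0.7], [-0.9, -0.29, 0.32], [0.02, -0.77, -0.64]]
top 389.1462333080939 260.75396311898317 195.36866169613847 [ 347.   11. 1136.] [[-0.01, -1.0, 0.1], [-1.0, 0.01, -0.0], [0.0, -0.1, -1.0]]
wrist 297.3186396354542 254.6989266135523 191.96883985893606 [167. 556. 372.] [[0.41, 0.87, 0.27], [0.91, -0.39, -0.12], [-0.0, 0.29, -0.96]]
{'time_s': 0.15, 'q': array([ 1.07448253e+00,  3.07439603e-01,  1.50736459e+00, -2.20417071e-05,
        1.32840904e+00, -7.35184605e-02]), 'qvel': array([-1.65051319e-03, -2.10241933e-03, -4.29701414e-03,  8.32106921e-05,
       -1.08598224e-03,  1.81883244e-03]), 'joint_torque': array([ 7.08441348e-04, -4.57982576e+01, -2.52217644e+01,  4.97646442e-05,
        8.51964491e-03, -1.16337881e-05]), 'tcp_pos': array([235.71547302, 523.88416637, 230.57392798]), 'tcp_rot': array([-2.17487422e-04,  2.09823996e-01,  9.77738837e-01, -7.80626083e-04]), 'force': array([-0.27496723,  0.1818454 ,  0.27447168]), 'torque': array([ 0.01197936, -0.00048571,  0.00045975]), 'finger_force': 0.0, 'width': 85.22778328672166}
```

```bash
python3 - <<'E'
import cv2
for n in('top','scene'): cv2.imwrite(f'pics/{n}0b.png',cv2.resize(cv2.imread(f'pics/{n}0.png'),(800,600),interpolation=cv2.INTER_CUBIC))
E
```

```text
(no output)
```

View pics/top0b.png

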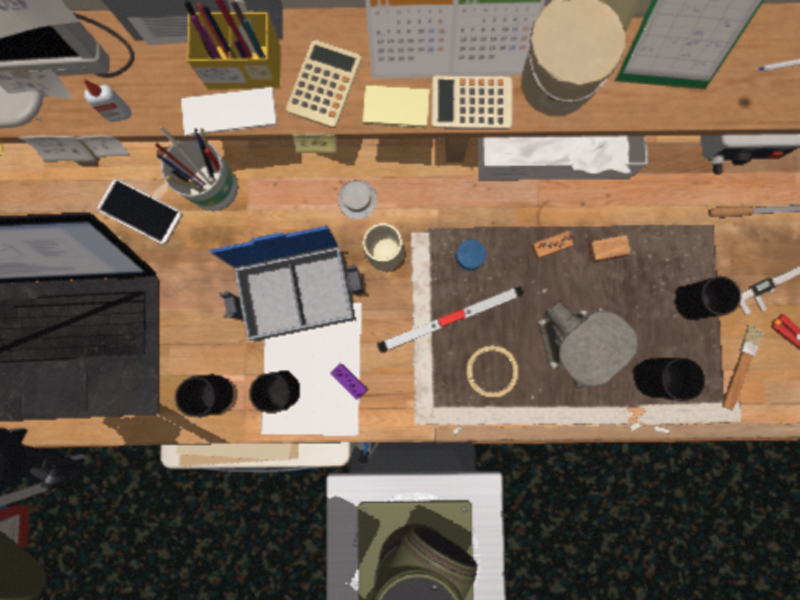

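View pics/scene0b.png

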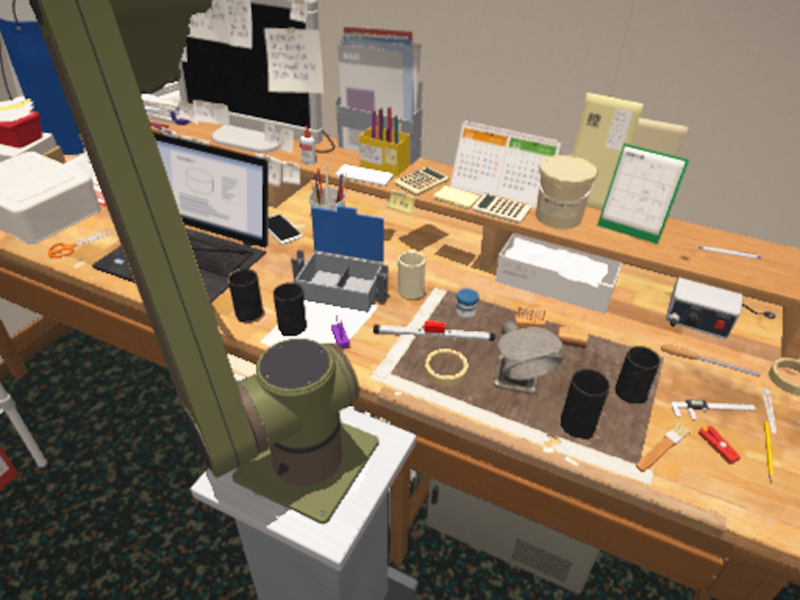

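Top view (800×600 scale): case at (295,290) with the blue lid open at (280,245), bar at (450,318), purple look-alike at (349,381). Two candidates for the blocks: (553,243), with a row of red/white burs, which fits the bur_block, and (610,248), plain wood with brown paper, which fits the sanding_block. The enlarged crop will confirm this.

```bash
python3 - <<'E'
import cv2,numpy as np
t=cv2.imread('pics/top0.png');s=cv2.imread('pics/scene0.png')
# top: blocks (u 330-410, v 140-175), case
a=cv2.resize(t[140:180,330:410],(400,200),interpolation=cv2.INTER_CUBIC)
b=cv2.resize(s[190:230,320:400],(400,200),interpolation=cv2.INTER_CUBIC)
c=cv2.resize(t[140:220,130:240],(400,291),interpolation=cv2.INTER_CUBIC)[:290]
d=cv2.resize(s[125:205,180:290],(400,291),interpolation=cv2.INTER_CUBIC)[:290]
cv2.imwrite('pics/c1.png',np.vstack([np.hstack([a,b]),np.hstack([c,d])]))
E
```

```text
(no output)
```

View pics/c1.png

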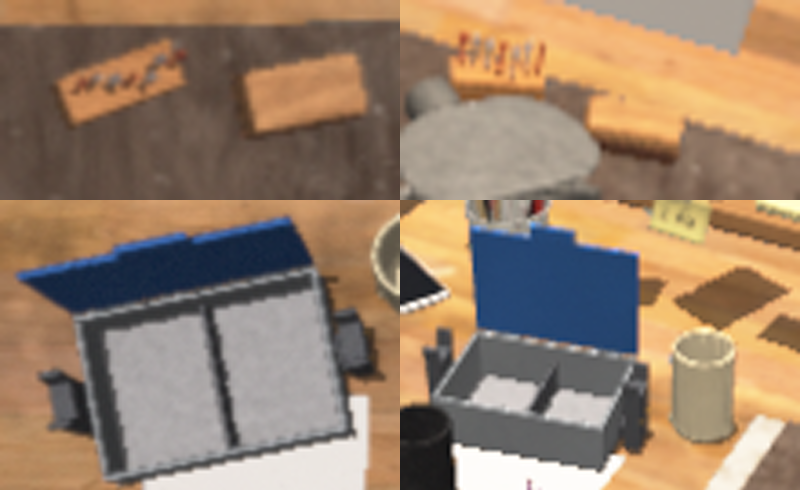

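The crop confirms the choice. The left block, top pixel (354,157), carries red/white burs and is the bur_block. The one at (391,159) is the plain sanding block. The lid leans back past upright. Next come coarse positions.

```bash
python3 - <<'E'
from h import *
import pickle
F=pickle.load(open('F0.pkl','rb'));t=F['top'];s=F['scene']
C=[(78,116),(108,282),(352,230),(315,68)]
P=[plane(t,130+x/3.636,140+y/3.636,62) for x,y in C];P=np.array(P);print('rim',P.round(),P.mean(0).round(1))
D=[(475,333-200),(437,404-200),(600,466-200),(640,365-200)]
for i,(x,y) in enumerate(D): 
    p,e=tri(ray(t,130+C[i][0]/3.636,140+C[i][1]/3.636),ray(s,180+(x-400)/3.636,125+y/3.636));print('tri',p.round(),round(e,1))
# lid top corners: left, right (outer edge)
for (a,b),(c,d) in [((20,75),(472,28)),((290,20),(638,52))]:
    p,e=tri(ray(t,130+a/3.636,140+b/3.636),ray(s,180+(c-400)/3.636,125+d/3.636));print('lid',p.round(),round(e,1))
# top-view wood mask
hsv=cv2.cvtColor(t['img'],cv2.COLOR_RGB2HSV)
m=cv2.inRange(hsv,(3,90,110),(22,255,255)); roi=np.zeros_like(m); roi[147:175,335:415]=255; m&=roi
for c in cv2.findContours(m,0,1)[0]:
    if cv2.contourArea(c)>60:
        (u,v),wh,an=cv2.minAreaRect(c); bx=cv2.boxPoints(cv2.minAreaRect(c))
        w=np.array([plane(t,*b,23)for b in bx]);print('blk',(round(u,1),round(v,1)),plane(t,u,v,23).round(1),w[:,:2].round().tolist())
r=cv2.inRange(hsv,(0,150,110),(6,255,255))|cv2.inRange(hsv,(174,150,110),(180,255,255))
roi[:]=0;roi[190:220,270:310]=255
c=max(cv2.findContours(r&roi,0,1)[0],key=cv2.contourArea);(u,v),wh,an=cv2.minAreaRect(c);print('grip',u,v,wh,an,plane(t,u,v,37))
e1,e2=plane(t,520/1.5625,291/1.5625,12),plane(t,381/1.5625,346/1.5625,12);print('bar ends',e1,e2,(e1+e2)/2,np.degrees(np.arctan2(*(e2-e1)[[1,0]])),np.linalg.norm(e1-e2))
E
```

```text
rim [[523. 313.  62.]
 [395. 288.  62.]
 [433. 103.  62.]
 [558. 131.  62.]] [477.3 209.   62. ]
tri [524. 317.  53.] 3.0
tri [397. 289.  49.] 5.8
tri [437. 110.   2.] 2.8
tri [562. 131.  47.] 4.5
lid [532. 317. 186.] 2.4
lid [567. 134. 189.] 1.3
blk (390.7, 157.6) [ 563.8 -369.4   23. ] [[577.0, -332.0], [589.0, -401.0], [551.0, -407.0], [538.0, -338.0]]
blk (354.8, 155.5) [ 570.9 -265.5   23. ] [[574.0, -224.0], [599.0, -298.0], [568.0, -307.0], [543.0, -234.0]]
grip 288.74139404296875 203.1034393310547 (5.570859909057617, 16.526885986328125) 68.19859313964844 [433.3688994  -70.02992277  37.        ]
bar ends [ 483.1315014  -200.96105735   12.        ] [383.72117013  58.52094588  12.        ] [433.42633576 -71.22005573  12.        ] 110.96237079225192 277.8728557488025
```

```bash
python3 -m crank '[[[0.165,-0.42,0.03,-0.41,0.085],[0.165,-0.42,0.03,-0.41,0.085],[0.165,-0.42,0.03,-0.41,0.085],[0.165,-0.42,0.03,-0.41,0.085],[0.165,-0.42,0.03,-0.41,0.085],[0.165,-0.42,0.03,-0.41,0.085],[0.165,-0.42,0.03,-0.41,0.085],[0.165,-0.42,0.03,-0.41,0.085]]]'
python3 -m crank '[[[0.165,-0.42,0,-0.41,0.085],[0.165,-0.42,0,-0.41,0.085],[0.165,-0.42,0,-0.41,0.085],[0.165,-0.42,0,-0.41,0.085],[0.165,-0.42,0,-0.41,0.085],[0.165,-0.42,0,-0.41,0.085],[0.165,-0.42,0,-0.41,0.085],[0.165,-0.42,0,-0.41,0.085]]]'
python3 - <<'E'
from h import *
import pickle
f=grab_frame('wrist');pickle.dump(f,open('W1.pkl','wb'));f['img']=cv2.resize(f['img'],(800,600));save(f,'w1.png')
E
```

```text
time_s: 1.15
tcp_pos: [402.0, 101.2, 261.6]
tcp_rot: [0.001, 0.407, 0.913, -0.0]
force: [0.1, 1.1, -0.2]
width: 84.8
finger_force: 0.0
time_s: 2.15
tcp_pos: [567.4, -318.4, 259.9]
tcp_rot: [-0.0, 0.583, 0.812, -0.0]
force: [-0.0, 0.9, -0.1]
width: 85.0
finger_force: 0.0
```

View pics/w1.png

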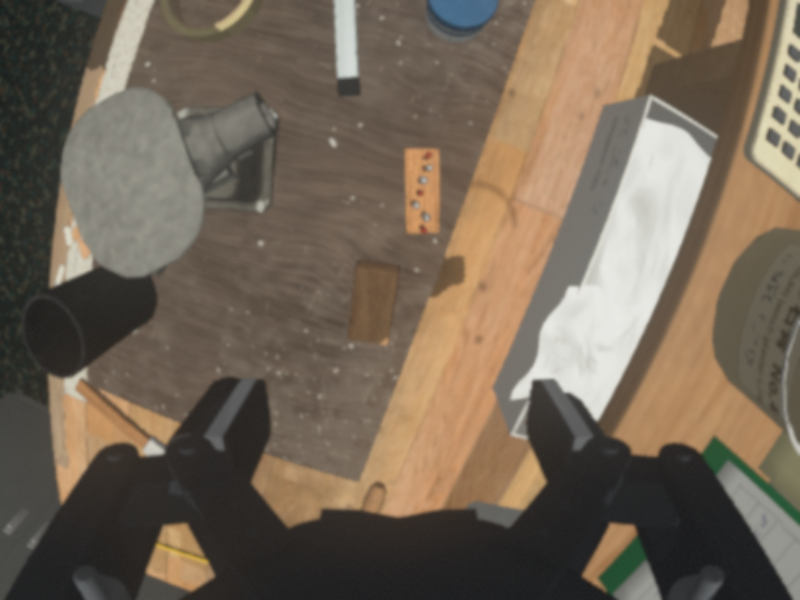

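Wrist view (800×600 scale): bur block corners are about (405,149)-(440,235). The sanding block, in gripper shadow, is at (360,262)-(390,345). Triangulate each with the top view.

```bash
python3 - <<'E'
from h import *
import pickle
f=pickle.load(open('W1.pkl','rb'));t=pickle.load(open('F0.pkl','rb'))['top']
k=384/600
for n,cs,tc,h in [('bur',[(405,149),(439,149),(440,235),(406,233)],(354.8,155.5),22),('sand',[(360,262),(400,265),(390,345),(349,341)],(390.7,157.6),25)]:
    c=np.mean(cs,0)*k; p,e=tri(ray(f,*c,True),ray(t,*tc));print(n,'tri',p.round(1),round(e,1))
    w=np.array([plane(f,x*k,y*k,h,True)[:2] for x,y in cs]);print(w.round().tolist(),w.mean(0).round(1))
    l=(w[3]+w[2]-w[0]-w[1])/2;s=(w[1]+w[2]-w[0]-w[3])/2
    print('long',np.linalg.norm(l),np.degrees(np.arctan2(l[1],l[0])),'short',np.linalg.norm(s),np.degrees(np.arctan2(s[1],s[0])))
s=readout.state();y=rot(s['tcp_rot']).apply([0,1,0]);print(s['tcp_pos'],np.degrees(np.arctan2(y[1],y[0])))
E
```

```text
bur tri [ 569.3 -263.2   31.7] 0.1
[[545.0, -235.0], [571.0, -226.0], [596.0, -293.0], [568.0, -300.0]] [ 570.2 -263.7]
long 70.03680195828657 -70.197967002416 short 27.76581578822496 17.436232020133616
sand tri [ 562.1 -364.7   32.3] 2.9
[[540.0, -335.0], [572.0, -327.0], [587.0, -398.0], [552.0, -406.0]] [ 562.8 -366.5]
long 71.90586946327203 -79.33564133965282 short 34.75206160053682 13.528593909525078
[ 567.29648557 -318.18884694  259.82291447] 18.68671453333308
```

```bash
python3 -m crank '[[[0.003,0.054,-0.05,0,0.06],[0.003,0.054,-0.11,0,0.06],[0.003,0.054,-0.16,0,0.06],[0.003,0.054,-0.18,0,0.06],[0.003,0.054,-0.18,0,0.06]]]'
python3 - <<'E'
from h import *
s=readout.state();y=rot(s['tcp_rot']).apply([0,1,0]);print(s['tcp_pos'],np.degrees(np.arctan2(y[1],y[0])))
import pickle
f=grab_frame('wrist');pickle.dump(f,open('W2.pkl','wb'));f['img']=cv2.resize(f['img'],(640,480));save(f,'w2.png')
E
```

```text
time_s: 2.82
tcp_pos: [567.0, -258.4, 79.3]
tcp_rot: [-0.003, 0.581, 0.814, -0.0]
force: [0.4, 0.8, -0.0]
width: 59.8
finger_force: 0.0
[ 566.99785565 -258.40355748   79.33341561] 18.892916456521675
```

View pics/w2.png

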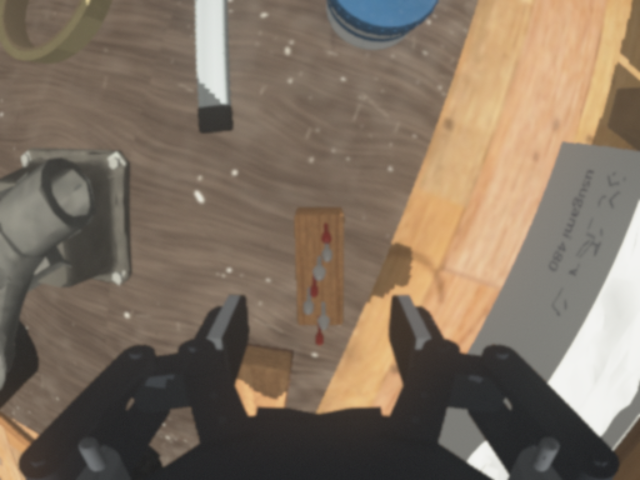

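The wrist view (640×480) has the bur block at (297,209)-(343,324), centred between the fingers (x≈319).

```bash
python3 - <<'E'
from h import *
import pickle
a=pickle.load(open('W1.pkl','rb'));f=pickle.load(open('W2.pkl','rb'));t=pickle.load(open('F0.pkl','rb'))['top']
k=.8
cs=[(297,209),(343,209),(343,323),(300,324)];c1=[(405,149),(439,149),(440,235),(406,233)]
for p,q in zip(cs,c1): print(np.round(tri(ray(f,p[0]*k,p[1]*k,True),ray(a,q[0]*.64,q[1]*.64,True))[0]))
w=np.array([plane(f,x*k,y*k,22,True)[:2] for x,y in cs]);print(w.round().tolist(),w.mean(0).round(1))
E
python3 -m crank '[[[0.004,-0.005,-0.04,0,0.06],[0.004,-0.005,-0.065,0,0.06],[0.004,-0.005,-0.076,0,0.06],[0.004,-0.005,-0.076,0,0.06]]]'
```

```text
[ 546. -235.    7.]
[ 572. -226.    8.]
[ 596. -294.   14.]
[ 569. -301.   19.]
[[545.0, -231.0], [569.0, -223.0], [594.0, -290.0], [569.0, -299.0]] [ 569.5 -260.9]
time_s: 3.38
tcp_pos: [573.4, -266.5, 6.0]
tcp_rot: [0.0, 0.582, 0.813, 0.0]
force: [0.3, 1.2, -0.1]
width: 59.9
finger_force: 0.0
```

```bash
python3 -m crank '[[[-0.002,0.003,-0.002,0,0.04],[-0.002,0.003,-0.002,0,0.015],[-0.002,0.003,-0.002,0,0.015],[-0.002,0.003,-0.002,0,0.015],[-0.002,0.003,-0.002,0,0.015]]]'
```

```text
time_s: 4.0
tcp_pos: [571.6, -263.8, 4.6]
tcp_rot: [0.001, 0.582, 0.813, 0.0]
force: [0.4, 1.2, 6.0]
width: 26.9
finger_force: 60.2
```

```bash
python3 -m crank '[[[0,0,0.03,0,0.015],[0,0,0.08,0,0.015],[0,0,0.14,0,0.015],[0,0.04,0.2,0,0.015],[-0.02,0.1,0.25,-0.04,0.015],[-0.03,0.16,0.25,-0.08,0.015],[-0.05,0.215,0.25,-0.124,0.015],[-0.06,0.27,0.25,-0.124,0.015]]]'
python3 -m crank '[[[-0.01,0.05,0,0,0.015],[-0.02,0.1,0,0,0.015],[-0.03,0.15,0,0,0.015],[-0.03,0.18,0,0,0.015],[-0.03,0.18,0,0,0.015],[-0.03,0.18,0,0,0.015]]]'
python3 - <<'E'
from h import *
s=readout.state();y=rot(s['tcp_rot']).apply([0,1,0]);print(s['tcp_pos'],np.degrees(np.arctan2(y[1],y[0])))
import pickle
f=grab_frame('wrist');t=grab_frame('top');pickle.dump((f,t),open('W3.pkl','wb'));f['img']=cv2.resize(f['img'],(800,600));save(f,'w3.png')
E
```

```text
time_s: 5.0
tcp_pos: [512.0, -1.4, 253.9]
tcp_rot: [0.001, 0.632, 0.775, 0.0]
force: [0.7, 0.0, -0.5]
width: 26.8
finger_force: 59.3
time_s: 5.75
tcp_pos: [482.7, 176.5, 253.1]
tcp_rot: [0.0, 0.631, 0.776, -0.0]
force: [-0.3, -0.3, -0.6]
width: 26.8
finger_force: 59.4
[482.71311252 176.53665839 253.06729124] 11.710365961256166
```

View pics/w3.png

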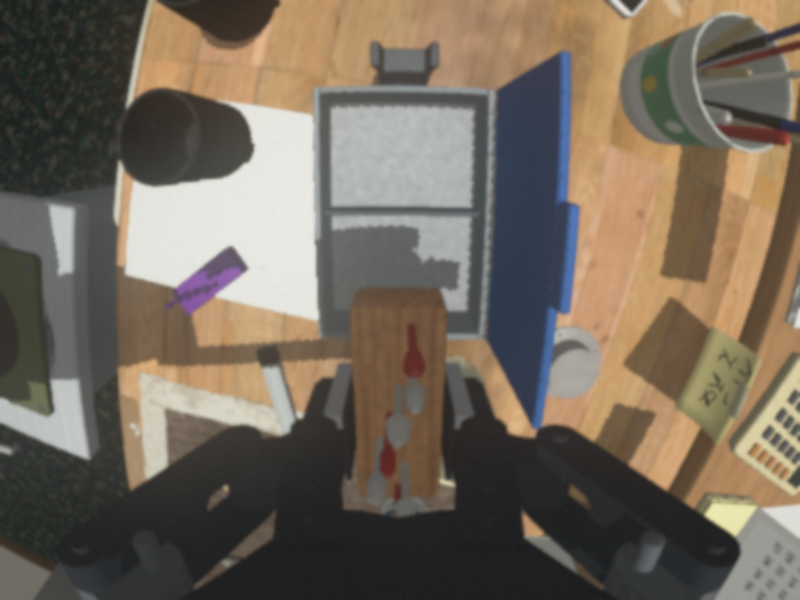

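Wrist view (800×600): case rim corners are (315,89), (493,90), (486,336) and (324,338). The left saddle is at (405,58), and the lid edge runs (565,55)-(540,425). The block is held level.

```bash
python3 - <<'E'
from h import *
import pickle
f,t=pickle.load(open('W3.pkl','rb'))
k=.64
cs=[(493,90),(315,89),(324,338),(486,336)]
C=[(78,116),(108,282),(352,230),(315,68)]
w=np.array([plane(f,x*k,y*k,62,True)[:2] for x,y in cs]);print(w.round().tolist(),w.mean(0).round(1))
for p,c in zip(cs,C): print(np.round(tri(ray(f,p[0]*k,p[1]*k,True),ray(t,130+c[0]/3.636,140+c[1]/3.636))[0]))
x=(w[0]+w[3]-w[1]-w[2])/2;y=(w[0]+w[1]-w[2]-w[3])/2
for v in(x,y):print(np.linalg.norm(v),np.degrees(np.arctan2(v[1],v[0])))
for a,b in [((570,55),(20,75)),((543,425),(290,20))]: 
    p,e=tri(ray(f,a[0]*k,a[1]*k,True),ray(t,130+b[0]/3.636,140+b[1]/3.636));print('lid',p.round(),e)
# floor corners of left bay
fl=[(332,106),(474,106),(474,207),(332,207)]
print('bayL',np.array([plane(f,a*k,b*k,4,True)[:2] for a,b in fl]).round().tolist(),np.mean([plane(f,a*k,b*k,4,True)[:2] for a,b in fl],0))
# held block wood corners (top face), at z?
print('blk',[plane(f,a*k,b*k,253+20,True)[:2].round() for a,b in[(355,289),(442,289)]])
E
```

```text
[[523.0, 317.0], [399.0, 291.0], [438.0, 108.0], [561.0, 135.0]] [480.3 212.9]
[530. 325.  20.]
[396. 293.  46.]
[435. 104.  50.]
[562. 133.  54.]
126.11639535218805 12.047852362934066
186.23984822547158 102.09713078642865
lid [527. 311. 209.] 1.1086224336495767
lid [569. 135. 189.] 4.609274019341405
bayL [[404.0, 286.0], [519.0, 310.0], [538.0, 226.0], [421.0, 202.0]] [470.5336202  256.20762694]
blk [array([463., 215.]), array([486., 220.])]
```

```bash
python3 -m crank '[[[-0.008,0.04,0,0,0.015],[-0.0125,0.0755,0,0,0.015],[-0.0125,0.0755,-0.05,0,0.015],[-0.0125,0.0755,-0.1,0,0.015],[-0.0125,0.0755,-0.14,0,0.015],[-0.0125,0.0755,-0.163,0,0.015],[-0.0125,0.0755,-0.163,0,0.015],[-0.0125,0.0755,-0.163,0,0.015]]]'
python3 - <<'E'
from h import *
import pickle
f=grab_frame('wrist');pickle.dump(f,open('W4.pkl','wb'));f['img']=cv2.resize(f['img'],(640,480));save(f,'w4.png')
E
```

```text
time_s: 6.85
tcp_pos: [471.5, 252.2, 91.1]
tcp_rot: [0.0, 0.632, 0.775, 0.001]
force: [0.5, -0.5, -0.6]
width: 26.6
finger_force: 59.4
```

View pics/w4.png

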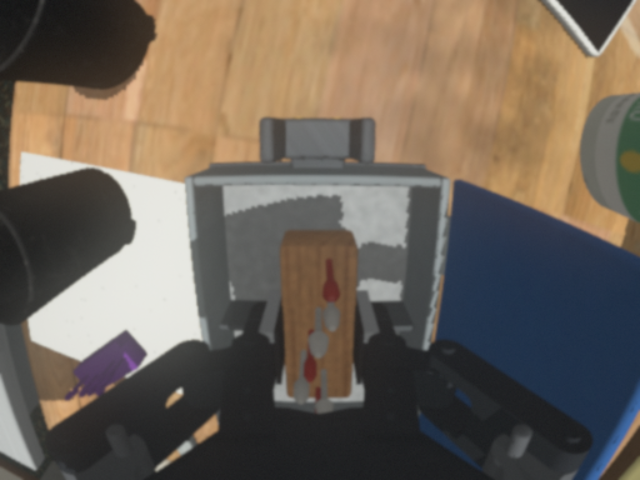

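```bash
python3 - <<'E'
from h import *
import pickle
f=pickle.load(open('W4.pkl','rb'));k=.8
c=np.array([479,211]);a=np.radians(11.9);X=np.array([np.cos(a),np.sin(a)]);Y=np.array([-X[1],X[0]])
for n,u,v,z in [('wall',318,185,62),('rimL',190,181,62),('rimR',446,181,62),('blkL',282,246,110),('blkR',356,246,110),('blkbotL',286,232,88),('tcp',0,0,0)]:
    p=plane(f,u*k,v*k,z,True)[:2] if n!='tcp' else readout.state()['tcp_pos'][:2]
    print(n,p.round(1),round((p-c)@X,1),round((p-c)@Y,1))
E
```

```text
wall [461.6 301. ] 1.5 91.7
rimL [400.7 291.6] -60.0 95.0
rimR [521.2 316.4] 63.0 94.4
blkL [452.1 284.7] -11.1 77.7
blkR [477.4 289.9] 14.7 77.6
blkbotL [451.9 283.5] -11.6 76.5
tcp [471.8 252.5] 1.5 42.1
```

```bash
python3 -m crank '[[[-0.001,0.003,-0.03,0,0.015],[-0.001,0.003,-0.055,0,0.015],[-0.001,0.003,-0.07,0,0.015],[-0.001,0.003,-0.077,0,0.015],[-0.001,0.003,-0.081,0,0.015],[-0.001,0.003,-0.082,0,0.015],[-0.001,0.003,-0.083,0,0.015],[-0.001,0.003,-0.083,0,0.015]]]'
```

```text
time_s: 7.9
tcp_pos: [469.6, 255.6, 7.5]
tcp_rot: [0.0, 0.631, 0.775, 0.0]
force: [-0.1, 0.6, 0.5]
width: 26.4
finger_force: 59.4
```

```bash
python3 -m crank '[[[0,0,-0.001,0,0.015],[0,0,-0.001,0,0.015],[0,0,-0.001,0,0.015]]]'; python3 -m crank '[[[0,0,-0.001,0,0.015],[0,0,-0.001,0,0.015],[0,0,-0.001,0,0.015]]]'
```

```text
time_s: 8.28
tcp_pos: [469.6, 255.7, 6.5]
tcp_rot: [0.0, 0.631, 0.775, 0.0]
force: [-0.5, -1.2, 3.3]
width: 26.8
finger_force: 59.8
time_s: 8.65
tcp_pos: [469.6, 255.7, 6.5]
tcp_rot: [0.0, 0.631, 0.775, 0.0]
force: [-3.2, -1.4, 12.8]
width: 26.6
finger_force: 61.0
```

```bash
python3 -m crank '[[[0,0,0.001,0,0.03],[0,0,0.001,0,0.045],[0,0,0.001,0,0.045],[0,0,0.03,0,0.045],[0,0,0.08,0,0.045],[0,0,0.14,0,0.045],[0,0,0.2,0,0.045],[0,-0.04,0.245,0,0.06]]]'
python3 -m crank '[[[0.01,-0.06,0,0,0.06],[0.02,-0.12,0,0,0.06],[0.03,-0.18,0,0,0.06],[0.04,-0.24,0,0,0.06],[0.05,-0.3,0,0,0.06],[0.06,-0.36,0,0,0.06],[0.07,-0.42,0,0,0.06],[0.08,-0.48,0,0,0.06]]]'
python3 -m crank '[[[0.014,-0.05,-0.05,0,0.06],[0.014,-0.10,-0.10,0,0.06],[0.014,-0.101,-0.15,0,0.06],[0.014,-0.101,-0.17,0,0.06],[0.014,-0.101,-0.17,0,0.06]]]'
python3 - <<'E'
from h import *
import pickle
print(readout.state()['tcp_pos'])
f=grab_frame('wrist');pickle.dump(f,open('W5.pkl','wb'));f['img']=cv2.resize(f['img'],(640,480))
t=grab_frame('top');pickle.dump((f,t),open('W5.pkl','wb'))
c=cv2.resize(t['img'][140:220,130:240],(660,480),interpolation=cv2.INTER_CUBIC)
save(f,'w5.png')
E
```

```text
time_s: 9.65
tcp_pos: [471.1, 217.3, 253.2]
tcp_rot: [0.001, 0.63, 0.776, 0.002]
force: [0.5, -0.0, 0.0]
width: 59.8
finger_force: 0.0
time_s: 10.65
tcp_pos: [549.8, -266.8, 250.0]
tcp_rot: [0.0, 0.632, 0.775, 0.0]
force: [2.0, 0.3, -0.3]
width: 60.0
finger_force: 0.0
time_s: 11.28
tcp_pos: [561.8, -364.8, 77.0]
tcp_rot: [-0.003, 0.632, 0.775, -0.0]
force: [-0.1, -1.4, 0.5]
width: 60.1
finger_force: 0.0
[ 561.80126324 -364.80453382   77.0286799 ]
```

View pics/w5.png

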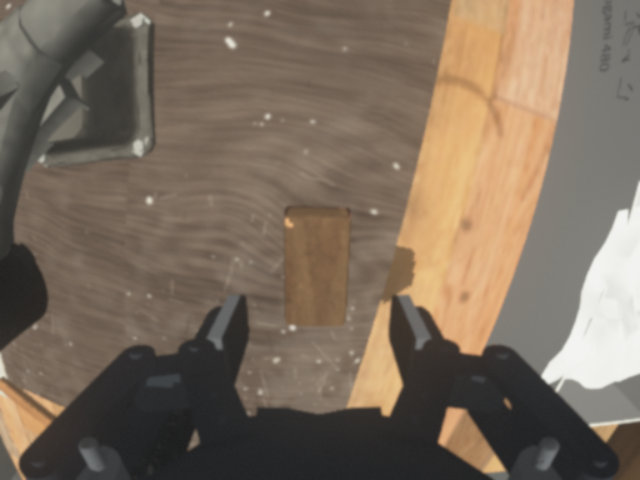

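Sanding block at (285,208)-(347,325) of 640×480, aligned and centred between the fingers.

```bash
python3 - <<'E'
from h import *
import pickle
f,_=pickle.load(open('W5.pkl','rb'));a=pickle.load(open('W1.pkl','rb'));k=.8
cs=[(285,212),(349,212),(346,325),(286,325)];c1=[(360,262),(400,265),(390,345),(349,341)]
w=np.array([plane(f,x*k,y*k,25,True)[:2] for x,y in cs]);print(w.round().tolist(),w.mean(0))
print(np.mean([tri(ray(f,p[0]*k,p[1]*k,True),ray(a,q[0]*.64,q[1]*.64,True))[0] for p,q in zip(cs,c1)],0))
for v in [(w[1]+w[2]-w[0]-w[3])/2,(w[0]+w[1]-w[2]-w[3])/2]:print(np.linalg.norm(v),np.degrees(np.arctan2(v[1],v[0])))
E
```

```text
[[538.0, -337.0], [571.0, -330.0], [585.0, -398.0], [550.0, -405.0]] [ 561.26754132 -367.46330468]
[ 563.52285728 -366.8240561    27.59682364]
35.11546802068567 11.806816956869362
68.88736922642163 101.10788822698349
```

```bash
python3 -m crank '[[[0,-0.001,-0.04,0,0.06],[0,-0.001,-0.065,0,0.06],[0,-0.001,-0.076,0,0.06],[0,-0.001,-0.077,0,0.05],[0,-0.001,-0.077,0,0.02],[0,-0.001,-0.077,0,0.02],[0,-0.001,-0.077,0,0.02],[0,-0.001,-0.077,0,0.02]]]'
```

```text
time_s: 12.38
tcp_pos: [564.6, -367.3, 5.0]
tcp_rot: [0.002, 0.631, 0.775, 0.0]
force: [-0.8, 0.7, 5.5]
width: 35.5
finger_force: 61.0
```

```bash
python3 -m crank '[[[0,0,0.03,0,0.02],[0,0,0.08,0,0.02],[0,0,0.14,0,0.02],[0,0.03,0.19,0,0.02],[-0.01,0.08,0.22,0,0.02],[-0.02,0.14,0.22,0,0.02],[-0.03,0.2,0.22,0,0.02],[-0.04,0.26,0.22,0,0.02]]]'
python3 -m crank '[[[-0.01,0.06,0,0,0.02],[-0.02,0.12,0,0,0.02],[-0.03,0.18,0,0,0.02],[-0.035,0.24,0,0,0.02],[-0.036,0.274,0,0,0.02],[-0.036,0.274,-0.05,0,0.02],[-0.036,0.274,-0.1,0,0.02],[-0.036,0.274,-0.13,0,0.02]]]'
python3 -m crank '[[[0,0,0,0,0.02],[0,0,0,0,0.02]]]'
python3 - <<'E'
from h import *
import pickle
p=readout.state()['tcp_pos'];c=np.array([479,211]);a=np.radians(11.9);X=np.array([np.cos(a),np.sin(a)]);Y=np.array([-X[1],X[0]])
print((p[:2]-c)@X,(p[:2]-c)@Y)
f=grab_frame('wrist');pickle.dump(f,open('W6.pkl','wb'));f['img']=cv2.resize(f['img'],(640,480));save(f,'w6.png')
E
```

```text
time_s: 13.38
tcp_pos: [522.7, -104.7, 223.6]
tcp_rot: [0.0, 0.632, 0.775, 0.0]
force: [1.0, -0.2, -0.8]
width: 35.3
finger_force: 60.2
time_s: 14.38
tcp_pos: [485.7, 167.4, 91.2]
tcp_rot: [-0.001, 0.631, 0.776, -0.001]
force: [-0.2, -0.4, -0.5]
width: 35.1
finger_force: 60.3
time_s: 14.62
tcp_pos: [488.4, 167.7, 94.3]
tcp_rot: [0.001, 0.631, 0.775, 0.001]
force: [0.1, -0.2, -0.7]
width: 35.3
finger_force: 60.3
0.2338350440638859 -44.27648375299063
```

View pics/w6.png

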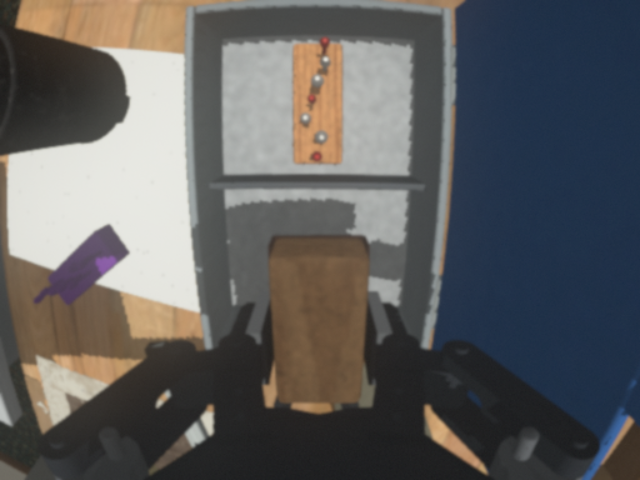

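```bash
python3 - <<'E'
from h import *
import pickle
f=pickle.load(open('W6.pkl','rb'));k=.8
c=np.array([479,211]);a=np.radians(11.9);X=np.array([np.cos(a),np.sin(a)]);Y=np.array([-X[1],X[0]])
for n,u,v,z in [('div',318,184,44),('blkL',271,252,115),('blkR',368,252,115),('bot',318,238,90),('rimL',188,8,62),('rimR',452,10,62)]:
    p=plane(f,u*k,v*k,z,True)[:2]; print(n,p.round(1),round((p-c)@X,1),round((p-c)@Y,1))
E
```

```text
div [478.9 213.9] 0.5 2.8
blkL [465.6 197.9] -15.8 -10.1
blkR [498.5 204.7] 17.8 -10.2
bot [482.  198.8] 0.5 -12.6
rimL [398.8 291.4] -61.9 95.2
rimR [523.8 316.5] 65.6 94.0
```

```bash
python3 -m crank '[[[0,-0.001,-0.03,0,0.02],[0,-0.001,-0.055,0,0.02],[0,-0.001,-0.07,0,0.02],[0,-0.001,-0.079,0,0.02],[0,-0.001,-0.084,0,0.02],[0,-0.001,-0.085,0,0.02],[0,-0.001,-0.086,0,0.02],[0,-0.001,-0.086,0,0.02]]]'; python3 -m crank '[[[0,0,-0.001,0,0.02],[0,0,-0.001,0,0.02],[0,0,-0.001,0,0.02]]]'
```

```text
time_s: 15.68
tcp_pos: [487.6, 166.6, 7.4]
tcp_rot: [0.0, 0.631, 0.775, 0.0]
force: [-1.1, -0.6, -0.8]
width: 35.2
finger_force: 60.3
time_s: 16.05
tcp_pos: [487.6, 166.6, 6.9]
tcp_rot: [0.0, 0.631, 0.775, 0.0]
force: [-2.5, 0.8, 5.4]
width: 35.1
finger_force: 60.9
```

```bash
python3 -m crank '[[[0,0,0.001,0,0.04],[0,0,0.001,0,0.055],[0,0,0.001,0,0.055],[0,0,0.03,0,0.055],[0,0,0.08,0,0.055],[0,0,0.14,0,0.055],[0,0,0.2,0,0.055],[0,0,0.25,0,0.03]]]'
python3 -m crank '[[[0,0,0,0,0],[0.05,0.033,0,0,0],[0.099,0.067,0,0,0],[0.099,0.067,0,0,0],[0.099,0.067,0,0,0],[0.099,0.067,0,0,0]]]'
python3 - <<'E'
from h import *
import pickle
f=grab_frame('wrist');t=grab_frame('top');pickle.dump((f,t),open('W7.pkl','wb'));f['img']=cv2.resize(f['img'],(512,384))
c=cv2.resize(t['img'][125:220,120:250],(512,374),interpolation=cv2.INTER_CUBIC)
cv2.imwrite('pics/w7.png',cv2.resize(np.hstack([f['img'][:374],c])[...,::-1],(800,292)))
E
```

```text
time_s: 17.05
tcp_pos: [488.4, 166.7, 259.2]
tcp_rot: [0.001, 0.631, 0.775, 0.001]
force: [-0.6, 0.2, -0.2]
width: 38.2
finger_force: 0.0
time_s: 17.8
tcp_pos: [585.1, 232.8, 255.6]
tcp_rot: [-0.0, 0.632, 0.775, -0.001]
force: [-0.9, 0.2, 0.5]
width: 0.3
finger_force: 0.0
```

View pics/w7.png

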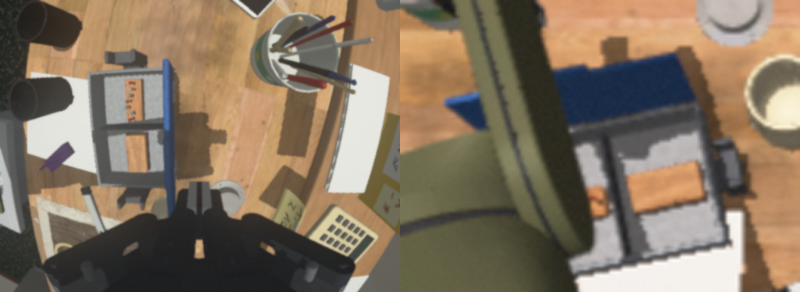

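Both blocks lie flat in their bays, bur in the left and sanding in the right. The shut fingers are behind the lid, with the pen cup well clear. That was the tenth picture, so from here I check by numbers.

```bash
python3 -m crank '[[[0,0,-0.04,0,0],[0,0,-0.08,0,0],[0,0,-0.098,0,0],[-0.012,-0.0025,-0.098,0,0],[-0.018,-0.004,-0.098,0,0],[-0.0235,-0.005,-0.098,0,0],[-0.03,-0.0065,-0.098,0,0],[-0.036,-0.0075,-0.099,0,0]]]'
python3 -c "from bench import readout as r;s=r.state();print(s['force'],s['tcp_pos'])"
```

```text
time_s: 18.9
tcp_pos: [553.3, 226.4, 162.7]
tcp_rot: [0.003, 0.632, 0.775, 0.004]
force: [-1.2, -2.3, 21.0]
width: 0.3
finger_force: 9.1
[-1.22038491 -2.29132079 20.96192049] [553.29560236 226.41068467 162.72498302]
```

```bash
python3 -m crank '[[[0.01,0.002,0.02,0,0],[0.01,0.002,0.027,0,0],[0.01,0.002,0.027,0,0]]]'
python3 - <<'E'
from h import *
s=readout.state();p=s['tcp_pos'];c=np.array([479,211]);a=np.radians(11.9);X=np.array([np.cos(a),np.sin(a)])
print((p[:2]-c)@X,s['force'])
E
```

```text
time_s: 19.27
tcp_pos: [560.2, 227.8, 184.8]
tcp_rot: [0.0, 0.632, 0.775, 0.0]
force: [0.5, -0.2, -0.8]
width: -0.0
finger_force: 0.0
82.92612956027514 [ 0.45559046 -0.24877151 -0.79187476]
```

```bash
python3 -m crank '[[[-0.008,-0.0017,0,0,0],[-0.016,-0.0034,-0.002,0,0],[-0.024,-0.005,-0.005,0,0],[-0.03,-0.0063,-0.007,0,0]]]'
python3 - <<'E'
from h import *
s=readout.state();p=s['tcp_pos'];c=np.array([479,211]);a=np.radians(11.9);X=np.array([np.cos(a),np.sin(a)])
print((p[:2]-c)@X,s['force'])
import pickle
f=grab_frame('scene');pickle.dump(f,open('S8.pkl','wb'))
hsv=cv2.cvtColor(f['img'],cv2.COLOR_RGB2HSV);m=cv2.inRange(hsv,(105,120,60),(125,255,255));m[:,:180]=0;m[:,260:]=0;m[:120]=0;m[185:]=0
f0=pickle.load(open('F0.pkl','rb'))['scene'];m0=cv2.inRange(cv2.cvtColor(f0['img'],cv2.COLOR_RGB2HSV),(105,120,60),(125,255,255));m0[:,:180]=0;m0[:,260:]=0;m0[:120]=0;m0[185:]=0
for q in(m0,m):
    for u in (205,215,240): 
        v=np.where(q[:,u])[0]; print(u,v.min() if len(v) else None,v.max() if len(v) else None,len(v))
E
```

```text
time_s: 19.77
tcp_pos: [529.8, 221.7, 176.9]
tcp_rot: [-0.0, 0.631, 0.775, -0.0]
force: [0.3, 1.1, 2.1]
width: 0.3
finger_force: 0.6
51.90484617436468 [0.29819596 1.06722522 2.10736242]
205 134 159 26
215 135 161 27
240 140 166 27
205 139 159 21
215 139 161 23
240 145 166 22
```

```bash
python3 -m crank '[[[-0.0127,-0.0027,-0.004,0,0],[-0.0254,-0.0054,-0.009,0,0],[-0.038,-0.008,-0.017,0,0],[-0.05,-0.0105,-0.027,0,0],[-0.0607,-0.0128,-0.038,0,0],[-0.0695,-0.0146,-0.05,0,0],[-0.0773,-0.0163,-0.064,0,0],[-0.082,-0.0173,-0.078,0,0]]]'
python3 - <<'E'
from h import *
s=readout.state();p=s['tcp_pos'];c=np.array([479,211]);a=np.radians(11.9);X=np.array([np.cos(a),np.sin(a)])
print((p[:2]-c)@X,p,s['force'])
E
```

```text
time_s: 20.82
tcp_pos: [447.2, 204.1, 98.2]
tcp_rot: [-0.0, 0.631, 0.775, -0.001]
force: [-0.4, -0.5, 0.9]
width: 0.4
finger_force: 0.4
-32.50552190227057 [447.23063368 204.11890053  98.17323479] [-0.37607106 -0.48977778  0.87879143]
```

```bash
python3 -m crank '[[[-0.004,-0.001,-0.008,0,0],[-0.006,-0.0013,-0.016,0,0],[-0.008,-0.0017,-0.022,0,0],[-0.008,-0.0017,-0.026,0,0],[-0.008,-0.0017,-0.028,0,0],[-0.008,-0.0017,-0.030,0,0],[-0.008,-0.0017,-0.030,0,0]]]'
python3 -c "from bench import readout as r;s=r.state();print(s['force'],s['tcp_pos'])"
```

```text
time_s: 21.7
tcp_pos: [440.6, 202.8, 69.2]
tcp_rot: [0.0, 0.631, 0.775, 0.0]
force: [0.8, 0.2, 0.4]
width: 0.1
finger_force: 0.0
[0.76990047 0.2275067  0.40426101] [440.58724574 202.79295599  69.15699241]
```

```bash
python3 -m crank '[[[0,0,-0.001,0,0],[0,0,-0.002,0,0],[0,0,-0.002,0,0]]]'; python3 -m crank '[[[0,0,-0.001,0,0],[0,0,-0.002,0,0],[0,0,-0.002,0,0]]]'
python3 - <<'E'
from h import *
import pickle
f0,t0=pickle.load(open('W3.pkl','rb'))
for n in('scene','top'):
    f=grab_frame(n);pickle.dump(f,open(n+'9.pkl','wb'))
    m=cv2.inRange(cv2.cvtColor(f['img'],cv2.COLOR_RGB2HSV),(100,110,50),(128,255,255))
    k,l,st,_=cv2.connectedComponentsWithStats(m)
    print(n,[s.tolist() for s in st[1:] if s[4]>80])
E
```

```text
time_s: 22.08
tcp_pos: [440.7, 202.9, 68.4]
tcp_rot: [0.0, 0.631, 0.775, 0.001]
force: [-3.2, -1.2, 10.7]
width: 0.3
finger_force: 5.4
time_s: 22.45
tcp_pos: [440.8, 202.9, 68.2]
tcp_rot: [0.001, 0.631, 0.775, 0.001]
force: [-6.1, -2.0, 27.9]
width: 0.2
finger_force: 13.7
scene [[0, 5, 64, 94, 3272], [188, 160, 57, 27, 786], [293, 185, 13, 10, 101]]
top [[292, 153, 19, 19, 263], [184, 158, 42, 56, 1317], [157, 207, 18, 10, 128], [0, 359, 13, 22, 237]]
```

```bash
python3 -m crank '[[[0,0,0.03,0,0],[0,0,0.08,0,0],[0,-0.04,0.1,0,0.03],[0,-0.1,0.1,0.04,0.05],[-0.003,-0.16,0.1,0.08,0.05],[-0.007,-0.22,0.1,0.162,0.05],[-0.007,-0.27,0.1,0.162,0.05],[-0.007,-0.27,0.1,0.162,0.05]]]'
python3 -m crank '[[[0,0,0,0,0.05],[0,0,0,0,0.05]]]'
cat > bar.py <<'E'
from h import *
def redmask(img):
    h=cv2.cvtColor(img,cv2.COLOR_RGB2HSV); return cv2.inRange(h,(0,140,70),(7,255,255))|cv2.inRange(h,(173,140,70),(180,255,255))
s=readout.state();y=rot(s['tcp_rot']).apply([0,1,0]);print('tcp',s['tcp_pos'].round(1),'yaw',np.degrees(np.arctan2(y[1],y[0])))
f=grab_frame('wrist');t=grab_frame('top');save(f,'bar%d.png'%(s['time_s']*100))
m=redmask(f['img']);mc=max(cv2.findContours(m,0,1)[0],key=cv2.contourArea);b=cv2.minAreaRect(mc);print('wrist',b,cv2.contourArea(mc))
for z in(37,):
    w=np.array([plane(f,*q,z,True)[:2] for q in cv2.boxPoints(b)]);e=[w[1]-w[0],w[2]-w[1]]
    print(z,w.mean(0).round(1),[(np.linalg.norm(v).round(1),np.degrees(np.arctan2(v[1],v[0])).round(1)) for v in e])
m=redmask(t['img']);r=np.zeros_like(m);r[190:220,265:312]=255
cs=cv2.findContours(m&r,0,1)[0]
if cs:
    bt=cv2.minAreaRect(max(cs,key=cv2.contourArea));print('top',bt,plane(t,*bt[0],37)[:2]);print('tri',tri(ray(f,*b[0],True),ray(t,*bt[0])))
E
python3 bar.py
```

```text
time_s: 23.55
tcp_pos: [433.8, -70.5, 165.5]
tcp_rot: [0.001, 0.569, 0.822, -0.0]
force: [-0.9, 1.4, -0.4]
width: 50.3
finger_force: 0.0
time_s: 23.8
tcp_pos: [433.3, -66.0, 165.1]
tcp_rot: [-0.0, 0.566, 0.824, 0.0]
force: [-0.2, 0.5, -0.3]
width: 50.0
finger_force: 0.0
tcp [433.3 -66.  165.1] yaw 21.065398983989148
wrist ((252.5, 189.5), (45.0, 13.0), 90.0) 524.0
37 [433.5 -71.6] [(np.float64(12.1), np.float64(21.1)), (np.float64(44.6), np.float64(-68.7))]
top ((281.7500305175781, 206.25), (4.242640495300293, 2.1213202476501465), 45.0) [424.65460964 -50.08351224]
tri (array([420.76774217, -44.30722881, 133.68322209]), np.float64(5.846865781457231))
```

```bash
python3 - <<'E'
from h import *
import pickle
t=pickle.load(open('F0.pkl','rb'))['top'];f=grab_frame('wrist')
print(tri(ray(f,252.5,189.5,True),ray(t,288.74,203.1)))
E
python3 -m crank '[[[0,-0.004,-0.05,0,0.05],[0,-0.004,-0.1,0,0.05],[0,-0.004,-0.135,0,0.05],[0,-0.004,-0.149,0,0.05],[0,-0.004,-0.149,0,0.03],[0,-0.004,-0.149,0,0.005],[0,-0.004,-0.149,0,0.005],[0,-0.004,-0.149,0,0.005]]]'
python3 -m crank '[[[0,0,0,0,0.005],[0,0,0,0,0.005]]]'
```

```text
(array([432.93370737, -69.62681087,  42.41724152]), np.float64(0.04284986027170035))
time_s: 24.95
tcp_pos: [433.9, -71.3, 16.8]
tcp_rot: [0.001, 0.567, 0.824, 0.0]
force: [-0.4, 0.0, -1.3]
width: 15.0
finger_force: 58.5
time_s: 25.2
tcp_pos: [433.8, -71.3, 16.7]
tcp_rot: [0.0, 0.567, 0.824, 0.0]
force: [-0.1, 1.0, 6.5]
width: 14.9
finger_force: 59.5
```

```bash
python3 -m crank '[[[0,0,0.03,0,0.005],[0,0,0.08,0,0.005],[0,0,0.13,0,0.005],[0,0.01,0.17,0,0.005],[0.01,0.05,0.17,-0.05,0.005],[0.02,0.1,0.17,-0.1,0.005],[0.03,0.15,0.17,-0.16,0.005],[0.04,0.2,0.17,-0.16,0.005]]]'
python3 -m crank '[[[0.0065,0.05,0,0,0.005],[0.0065,0.082,0,0,0.005],[0.0065,0.082,-0.03,0,0.005],[0.0065,0.082,-0.055,0,0.005],[0.0065,0.082,-0.065,0,0.005],[0.0065,0.082,-0.065,0,0.005],[0.0065,0.082,-0.065,0,0.005]]]'
python3 - <<'E'
from h import *
import pickle
s=readout.state();y=rot(s['tcp_rot']).apply([0,1,0]);print(s['tcp_pos'],np.degrees(np.arctan2(y[1],y[0])),s['torque'])
f=grab_frame('wrist');t=grab_frame('top');g=grab_frame('scene');pickle.dump((f,t,g),open('W10.pkl','wb'))
c=np.array([480,211.3]);a=np.radians(11.9);X=np.array([np.cos(a),np.sin(a)]);Y=np.array([-X[1],X[0]])
g3=pickle.load(open('W3.pkl','rb'))[0]
p=plane(g3,405*.64,46*.64,90,True)[:2];print('saddleL cheeks centre(W3)',((p-c)@X).round(1),((p-c)@Y).round(1))
# bright bar pixels & red in wrist image, row-wise profile along image column direction
hsv=cv2.cvtColor(f['img'],cv2.COLOR_RGB2HSV)
for v in range(40,200,12):
    row=hsv[v]; d=np.where((row[:,2]<75)&(row[:,1]<90))[0]; b=np.where((row[:,2]>150)&(row[:,1]<40))[0]
    runs=lambda x:[(int(r[0]),int(r[-1])) for r in np.split(x,np.where(np.diff(x)>1)[0]+1) if len(r)>3] if len(x) else []
    print(v,'dark',runs(d),'bright',runs(b))
E
```

```text
time_s: 26.2
tcp_pos: [473.2, 130.1, 186.0]
tcp_rot: [-0.0, 0.631, 0.776, -0.0]
force: [1.7, 0.5, -1.5]
width: 15.1
finger_force: 58.9
time_s: 27.08
tcp_pos: [480.7, 210.8, 122.0]
tcp_rot: [0.0, 0.631, 0.776, 0.001]
force: [0.9, -1.3, -1.2]
width: 14.7
finger_force: 58.9
[480.71845033 210.81759194 122.00819128] 11.782959125753491 [-0.02301328 -0.01899601 -0.0136117 ]
saddleL cheeks centre(W3) 0.5 118.2
40 dark [(0, 28)] bright [(237, 272)]
52 dark [(0, 26), (277, 280)] bright [(238, 272)]
64 dark [(0, 24), (230, 233)] bright [(237, 272)]
76 dark [(0, 22)] bright [(237, 272)]
88 dark [(0, 71)] bright [(94, 110), (237, 272)]
100 dark [(0, 106)] bright [(109, 157), (237, 272)]
112 dark [(0, 112)] bright [(115, 157), (237, 272), (304, 346), (349, 355)]
124 dark [(0, 112)] bright [(117, 158), (237, 272), (303, 316), (324, 346), (348, 355)]
136 dark [(0, 109)] bright [(116, 158), (237, 272), (303, 345), (347, 354)]
148 dark [(0, 99)] bright [(105, 159), (238, 271)]
160 dark [(0, 74)] bright [(79, 159), (238, 271)]
172 dark [(0, 45)] bright [(50, 160), (238, 271)]
184 dark [(7, 18)] bright [(27, 142)]
196 dark [] bright [(27, 144)]
```

```bash
python3 -m crank '[[[-0.0005,0,-0.012,0,0.005],[-0.0005,0,-0.02,0,0.005],[-0.0005,0,-0.025,0,0.005],[-0.0005,0,-0.029,0,0.005],[-0.0005,0,-0.032,0,0.005],[-0.0005,0,-0.033,0,0.005],[-0.0005,0,-0.033,0,0.005]]]'
python3 -m crank '[[[0,0,-0.001,0,0.005],[0,0,-0.002,0,0.005],[0,0,-0.002,0,0.005]]]'
```

```text
time_s: 28.1
tcp_pos: [479.5, 210.8, 88.2]
tcp_rot: [0.0, 0.631, 0.776, 0.0]
force: [0.1, 0.7, -1.1]
width: 15.2
finger_force: 58.9
time_s: 28.48
tcp_pos: [479.4, 210.7, 86.2]
tcp_rot: [-0.0, 0.631, 0.776, -0.0]
force: [1.2, -0.1, -1.0]
width: 14.7
finger_force: 58.9
```

```bash
python3 -m crank '[[[0,0,-0.001,0,0.005],[0,0,-0.001,0,0.005],[0,0,-0.001,0,0.005]]]'
python3 -m crank '[[[0,0,-0.001,0,0.005],[0,0,-0.001,0,0.005],[0,0,-0.001,0,0.005]]]'
```

```text
time_s: 28.85
tcp_pos: [479.4, 210.7, 85.2]
tcp_rot: [-0.0, 0.631, 0.776, -0.0]
force: [-0.0, -0.1, -2.5]
width: 14.8
finger_force: 59.0
time_s: 29.22
tcp_pos: [479.4, 210.8, 85.1]
tcp_rot: [0.0, 0.631, 0.776, 0.0]
force: [-2.3, -0.6, 5.8]
width: 14.9
finger_force: 60.0
```

```bash
python3 -m crank '[[[0,0,0,0,0.02],[0,0,0,0,0.04],[0,0,0,0,0.05],[0,0,0.02,0,0.05],[0,0,0.06,0,0.05],[0,0,0.11,0,0.05],[0,0,0.16,0,0.05],[0,0,0.16,0,0.05]]]'
python3 - <<'E'
from h import *
import pickle
s=readout.state();print(s['tcp_pos'],s['force'])
f=grab_frame('wrist');pickle.dump(f,open('W11.pkl','wb'))
c=np.array([480,211.3]);a=np.radians(11.9);X=np.array([np.cos(a),np.sin(a)]);Y=np.array([-X[1],X[0]])
h=cv2.cvtColor(f['img'],cv2.COLOR_RGB2HSV);m=cv2.inRange(h,(0,140,70),(7,255,255))|cv2.inRange(h,(173,140,70),(180,255,255))
mc=max(cv2.findContours(m,0,1)[0],key=cv2.contourArea);b=cv2.minAreaRect(mc)
w=np.array([plane(f,*q,107.5,True)[:2] for q in cv2.boxPoints(b)]);print(b,[((q-c)@X).round(1).item() for q in w],[((q-c)@Y).round(1).item() for q in w])
m=cv2.inRange(h,(100,110,40),(128,255,255));mc=max(cv2.findContours(m,0,1)[0],key=cv2.contourArea);print('lid',cv2.boundingRect(mc))
x,y,ww,hh=cv2.boundingRect(mc)
for u,v in[(x,y),(x+ww,y)]: p=plane(f,u,v,68.5,True)[:2];print('lidc',((p-c)@X).round(1),((p-c)@Y).round(1))
E
```

```text
time_s: 30.22
tcp_pos: [482.4, 211.8, 248.7]
tcp_rot: [0.003, 0.631, 0.776, 0.004]
force: [-0.4, -0.3, 0.2]
width: 49.7
finger_force: 0.0
[482.39269689 211.81322572 248.67639751] [-0.41393364 -0.26867767  0.21014325]
((250.0, 183.0), (38.0, 12.0), 90.0) [-6.3, 5.3, 5.3, -6.8] [17.3, 17.2, -21.7, -21.7]
lid (260, 85, 49, 161)
lidc 10.1 95.7
lidc 62.9 96.9
```

```bash
python3 -m crank '[[[0.01,-0.06,0.05,0,0.05],[0.02,-0.12,0.05,0,0.05],[0.03,-0.18,0.05,0,0.05],[0.04,-0.24,0.05,0,0.05],[0.05,-0.3,0.05,0,0.05],[0.06,-0.36,0.05,0,0.05],[0.06,-0.42,0.05,0,0.05],[0.06,-0.48,0.05,0,0.05]]]'
python3 - <<'E'
from h import *
import pickle
c=np.array([480,211.3]);a=np.radians(11.9);X=np.array([np.cos(a),np.sin(a)]);Y=np.array([-X[1],X[0]])
t=grab_frame('top');g=grab_frame('scene');pickle.dump((t,g),open('W12.pkl','wb'))
B=[]
for n,f,(x0,y0,x1,y1) in(('top',t,(150,150,250,230)),('scene',g,(180,140,290,210))):
    h=cv2.cvtColor(f['img'],cv2.COLOR_RGB2HSV);m=cv2.inRange(h,(0,140,90),(7,255,255))|cv2.inRange(h,(173,140,90),(180,255,255))
    r=np.zeros_like(m);r[y0:y1,x0:x1]=255
    mc=max(cv2.findContours(m&r,0,1)[0],key=cv2.contourArea);M=cv2.boundingRect(mc);b=cv2.minAreaRect(mc);B.append(b[0]);print(n,b,M)
    for nm,lo,hi in(('blue',(100,110,40),(128,255,255)),('steel',(0,0,150),(180,45,255))):
        q=cv2.inRange(h,lo,hi)&r; cc=max(cv2.findContours(q,0,1)[0],key=cv2.contourArea);print(nm,cv2.boundingRect(cc),cv2.contourArea(cc))
p,e=tri(ray(t,*B[0]),ray(g,*B[1]));print('grip',p,e,((p[:2]-c)@X),((p[:2]-c)@Y))
for y in(145,-145):   # predicted bar ends in top view, dark end colour check
    P=np.array([*(c+Y*(y-2-np.sign(y)*5)),82.5]);d=rot(t['orientation']).inv().apply(P-t['origin']);u,v=t['fx']*d[0]/d[2]+t['cx'],t['fy']*d[1]/d[2]+t['cy'];print(y,u,v,t['img'][int(v)-1:int(v)+2,int(u)-4:int(u)+5].mean(2).round().tolist())
E
```

```text
time_s: 31.28
tcp_pos: [538.5, -270.8, 291.5]
tcp_rot: [-0.002, 0.631, 0.776, -0.0]
force: [0.2, -0.2, -0.7]
width: 50.1
finger_force: 0.0
top ((185.2823486328125, 185.27059936523438), (6.074052810668945, 18.439088821411133), 77.47119140625) (176, 181, 19, 9)
blue (154, 183, 72, 34) 1429.0
steel (169, 194, 62, 36) 1075.0
scene ((217.0, 166.5), (7.0, 12.0), 90.0) (211, 163, 13, 8)
blue (205, 172, 35, 15) 326.5
steel (198, 194, 44, 16) 414.5
grip [480.65005896 212.94244133  90.47848673] 0.15102314545065074 0.9747668095966306 1.4730987219911986
145 136.69054184260125 196.7773564852329 [[133.0, 129.0, 85.0, 46.0, 38.0, 37.0, 46.0, 109.0, 183.0], [132.0, 127.0, 84.0, 43.0, 35.0, 34.0, 41.0, 88.0, 181.0], [134.0, 132.0, 93.0, 52.0, 36.0, 36.0, 36.0, 72.0, 170.0]]
-145 237.38884904312877 174.67615215114813 [[79.0, 47.0, 41.0, 40.0, 43.0, 84.0, 122.0, 131.0, 131.0], [86.0, 42.0, 37.0, 37.0, 43.0, 73.0, 120.0, 131.0, 129.0], [111.0, 49.0, 36.0, 35.0, 38.0, 60.0, 113.0, 128.0, 129.0]]
```

```bash
python3 -c "
from bench import workorder;print(workorder.job_done())"
```

```text
the job is handed in; nothing more can be done
None
```

I handed the job in at about 31 s: the bur block (burs upright, left bay) and the sanding block (right bay) are in the case, the lid is shut, and the bar is across both saddles, grip up and within about 2 mm of centre. One slip: while lowering behind the lid, the gripper pressed on something, probably the lid tab, with about 21 N (limit 40 N), so I backed off and pushed higher up.

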